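# Zero the batch counter and press the first jar home in the dating stand

## Task

A new batch is starting at the kitchen's jar-dating stand: first turn the counter knob anticlockwise (seen from above) back to its zero stop. Then take the short jar, set it upright on the stand's deck and press it straight in against the sprung plunger until the glass meets the two fixed stop posts, firmly but without ramming them, and finish while still holding it there, pressed home on the deck, so that the date can be stamped. Leave the tall jar, the lidded tub and the bowl where they are.

Things in the scene. Friction and masses are not known exactly. Their poses are not given: they have to be found in the camera images.
- stand: Dating stand fixed to the counter; place and yaw vary. Origin on the counter under the axis of a seated jar; x = pressing direction, from the deck's open front to the head. Steel deck 12 mm thick: x -100 to 130 mm, y -60 to 60 mm. Grey head: front face at x 45 mm, 100 mm wide, top 72 mm above the counter. Grey counter box on the +y side, 90 x 90 mm, centre y 130 mm, top 42 mm above the counter.
- seat (a point): The point on the deck's top surface (12 mm above the counter) under the axis of a jar that touches both stop posts.
- stop_posts: The hard stop: two upright fixed steel posts, 12 mm diameter, tops 80 mm above the counter, standing on the deck just in front of the head at stand x +28.5 mm, y -22 and +22 mm; the round jar nests against both. Origin same as the stand's.
- plunger (a joint): Sprung plunger between the posts, along stand x, 54 mm above the counter, with a round 20 mm rubber pad. Value in m: 0 fully out, grows as pushed towards the head; about 0.020 when the short jar meets both posts. The spring pushes back with 3 N at first, 8 N there, and pushes the jar out again if let go.
- plunger_tip (a point): Centre of the front face of the plunger's pad, 54 mm above the counter; with the plunger out it is 10 mm beyond the seat in stand x.
- counter_knob (a joint): Counter reset knob on top of the counter box, axis vertical. Value in rad: 0 at the hard zero stop, grows clockwise seen from above; starts between 0.7 and 1.4. Turn it anticlockwise to reset; it stays where it is left (friction 0.04 N m).
- counter_knob_grip (a point): On the knob's axis at grip height, 79 mm above the counter (stand x 0, y 130 mm). The grip is a black upright bar 42 mm long, 14 mm thick, top 7 mm above this point, rising from a disc (44 mm across) 23 mm below it. At 0 the bar lies along stand x, its white line pointing to the zero mark at the box's front (-x). The point's x axis turns with the bar.
- jar: The short glass jar with a metal lid, filled with brown preserve, loose, about 0.3 kg: 60 mm diameter, 80 mm tall; the side is straight up to 56 mm, then necks in to a 53 mm lid. Origin: centre of its underside; z up. It stands on the counter left or right of the stand.
- jar_mid (a point): On the jar's axis, 42 mm above its underside.
- tall_jar: Bystander: the tall glass jar of the same preserve, 68 mm diameter, 150 mm tall, standing on the other side of the stand. Origin: centre of underside.
- tub: Bystander: white plastic tub with a blue lid, 106 x 136 x 72 mm. Origin: centre of underside.
- bowl: Bystander: white bowl, 120 mm across, 55 mm high. Origin: centre of underside.

How it is judged:
On the way, in this order (a step that is already met when the one before it is completed fails the run):
1. the counter knob is back at its zero stop (value of joint counter_knob below 0.09 rad), for 0.2 s.
2. the short jar presses the plunger in and meets the stop posts (value of joint plunger above 0.0175 m and contact force between jar and stop_posts above 1.5 N and horizontal distance between jar_mid and seat below 0.005 m), for 0.3 s.
At the end, for the whole second after the job is handed in: Fingers bear on the short jar (over 3 N); it is at rest, upright within 0.12 rad, underside under 10 mm above the deck, axis within 5 mm of the seat, plunger in over 17.5 mm, jar on the stop posts with over 1.5 N; counter knob within 0.09 rad of zero (all of step 2 and value of joint counter_knob below 0.09 rad and contact force between the fingers and jar above 3 N and angle between jar's own z axis and vertical below 0.12 rad and z of jar in the frame of seat below 0.01 m and linear speed of jar below 0.02 m/s); the arm keeps its last pose, push and grip.
It fails at once if the jar rams the stop posts (over 60 N) (contact force between jar and stop_posts above 60 N).
It fails at once if a bystander (tall jar, tub or bowl) is moved more than 30 mm (distance of any of tall_jar, tub, bowl from where it was at the start of the episode above 0.03 m).
It also fails if it takes over 72 s, if anything falls off the work surface, if the arm or the gripper's body presses on something with over 40 N, if the wrist force passes 120 N, or if a joint passes its speed limit or range.

## Robot

A 7-joint arm with a two-finger parallel gripper is mounted at the origin on the work surface. World frame = base frame: x ahead of the robot, y to its left, z up, the work surface at z = 0. Lengths are in m, angles in rad, forces in N, time in s.
With the tool pointing down it reaches from about 0.35 to 0.9 m from the base axis. Payload 7.2 kg.
Tool frame: the origin (TCP) lies at the very end of the fingers, on their centre line; the grasp point (between the pads) lies 19 mm behind it (env.hold_point_z is the distance from the TCP to the grasp point, in m); z points along the fingers, y is the line along which they close (so a half turn about z gives the same grasp; the last joint's range is limited). The gripper opens to 85 mm and grips with 20 to 120 N. Pads are 22 mm wide; open, the fingers measure 114 mm over their backs; the gripper's body (76 mm by 85 mm) begins 54 mm behind the grasp point. The pads swing forward as they close: fully open they stand 13 mm farther back than shut.
Start: joints at [-1.254, 0.411, -0.013, 1.596, 0.006, 1.134, -0.082], TCP at [0.235, 0.579, 0.231] pointing down, gripper open.
Joint ranges: [-2.95, 2.95], [-0.29, 1.99], [-1.47, 1.44], [0.14, 2.54], [-1.03, 4.17], [0.13, 1.85], [-2.86, 2.86]. Speed limits (rad/s): [2.39, 2.39, 3.01, 3.01, 3.14, 3.14, 3.14].

## Interface

Orientations are given as a unit quaternion [w, x, y, z].
In Python, from plant import env, inverse_kinematics, optics, get_time, get_qpos, get_qd, get_effort, get_eef_pos, get_tool_rot, get_wrist_force, get_moment, get_width, get_gripper_force gives the robot as it stands. Calls block until the motion is done:
- env.move_to(position, orientation): joint-space move of the TCP to a pose.
- env.line_to(position, orientation=None, max_speed=0.15, contact_N=None): straight line of the TCP; orientation=None keeps the orientation; max_speed is the mean speed in m/s. With contact_N (N) it stops when the force on the tool has changed by that much, and returns True; else False.
- env.move_joints(angles): joint-space move.
- env.open_jaws() and env.grasp(grip_force=None): open the fingers fully, or close them until they stop; grip_force is the grip in N (None keeps the last).
- env.pause(seconds).
- inverse_kinematics(position, orientation): joint angles nearest the present ones, or None.
- optics.read_camera(name): name is "side" or "top"; returns (picture, depth): 480x640x3 uint8, red, green, blue; 480x640 float32, m along the optical axis (not along the pixel's ray), 0 where there is no reading.
- optics.camera_params(name): a dict with "camera_matrix" (3x3 intrinsics, pixels), "T" (4x4, takes a point from camera to world coordinates). Camera axes: x right, y down, z forward; pixel columns grow to the right and rows downward; lengths in m; the calibration is good to about 2 mm. A picture is of the moment at which its call begins. camera_params takes no time and is no camera call.
A pose or a line that the arm cannot do raises env.Unreachable and nothing moves.
- env.finish_job(): hands the job in; it is judged then, once.
Readings, each from a call of its own:
- get_time(): time.
- get_qpos(): joint angles.
- get_qd(): joint speeds.
- get_effort(): joint torques, N m.
- get_eef_pos(): TCP position.
- get_tool_rot(): TCP orientation.
- get_wrist_force(): force on the tool from outside, world axes, zero at the start.
- get_moment(): the same for the moment, N m.
- get_width(): finger opening in m.
- get_gripper_force(): force on a finger pad.
Only numpy, scipy, OpenCV 4.12 (cv2) and the standard library are available. Lean on these libraries where they do the work, as an engineer would, in place of code of your own. Each camera call takes 0.05 s, during which the arm holds its last target. There are 200 camera calls.

## Working session

There is one attempt and no reset: what is moved stays moved. The work goes in short steps, each a Python script; the robot and the scene stay as the last script left them, time stands still between calls to the robot, and variables do not carry over. Pictures are saved under pics/ and viewed, at most 10 in all, crops included, and the job is handed in when it is done.

```bash
mkdir -p pics; ls; python3 - <<'E'
from plant import *
import cv2,numpy as np
for n in("top","side"):
    p,d=optics.read_camera(n); np.savez(f"{n}0.npz",p=p,d=d); cv2.imwrite(f"pics/{n}0.png",p[:,:,::-1])
    c=optics.camera_params(n); print(n,c["camera_matrix"].round(1).tolist(),c["T"].round(3).tolist())
print(get_time(),get_tool_rot(),env.hold_point_z)
E
```

```text
pics
top [[507.2, 0.0, 319.4], [0.0, 507.2, 238.4], [0.0, 0.0, 1.0]] [[0.022, -0.995, 0.1, 0.454], [-1.0, -0.022, -0.003, 0.015], [0.005, -0.1, -0.995, 1.305], [0.0, 0.0, 0.0, 1.0]]
side [[454.8, 0.0, 321.4], [0.0, 454.8, 241.5], [0.0, 0.0, 1.0]] [[0.978, -0.136, 0.157, 0.402], [-0.207, -0.552, 0.808, -0.782], [-0.023, -0.823, -0.568, 0.632], [0.0, 0.0, 0.0, 1.0]]
0.1 [-7.47727595e-05  1.91220380e-01  9.81546866e-01 -7.14303158e-04] 0.0187
```

View pics/top0.png

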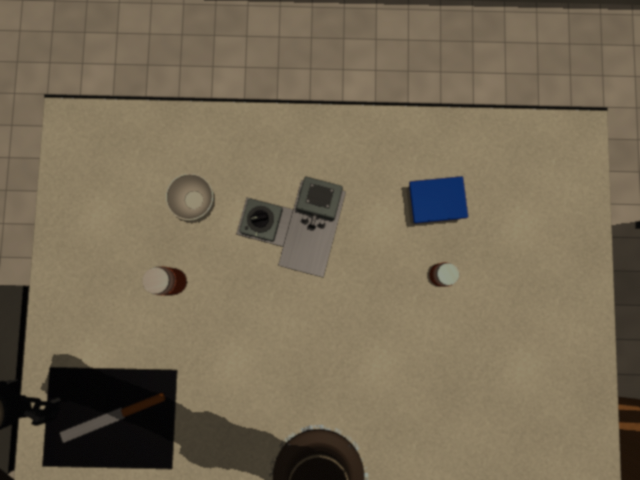

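View pics/side0.png

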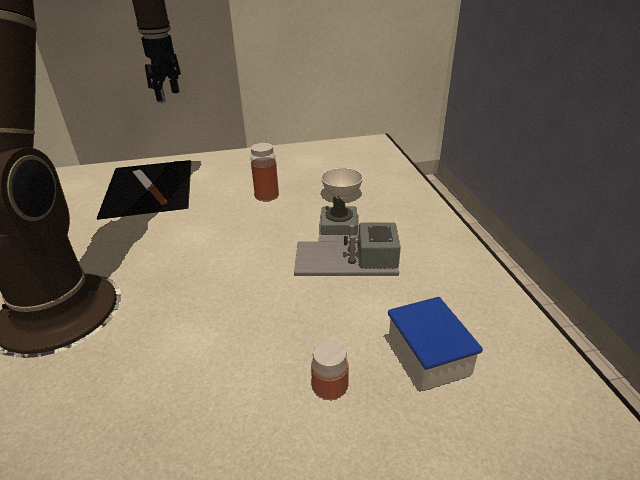

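The top view shows the box at (260,220), the head at (320,198), the deck's front edge near (303,270), the short jar's lid at (446,274), the tub at (438,200), the tall jar at (160,280) and the bowl at (190,198). The side view agrees with this. Next I'll measure with depth and rays.

```bash
cat > h.py <<'E'
import numpy as np,cv2
from plant import *
def load(n):
    z=np.load(n); return z["p"],z["d"]
def cloud(cam,d):
    c=optics.camera_params(cam);K=c["camera_matrix"];T=c["T"]
    v,u=np.mgrid[:480,:640]
    P=np.stack([(u-K[0,2])/K[0,0]*d,(v-K[1,2])/K[1,1]*d,d],-1)
    return P@T[:3,:3].T+T[:3,3]
def ray(cam,uv,z):
    c=optics.camera_params(cam);K=c["camera_matrix"];T=c["T"]
    uv=np.atleast_2d(uv).astype(float)
    r=np.c_[(uv[:,0]-K[0,2])/K[0,0],(uv[:,1]-K[1,2])/K[1,1],np.ones(len(uv))]@T[:3,:3].T
    return (T[:3,3]+r*((z-T[2,3])/r[:,2])[:,None])[:,:2]
def project(cam,P):
    c=optics.camera_params(cam);K=c["camera_matrix"];T=c["T"]
    q=(np.atleast_2d(P)-T[:3,3])@T[:3,:3]; q=q@K.T; return q[:,:2]/q[:,2:]
E
python3 - <<'E'
from h import *
p,d=load("top0.npz");W=cloud("top",d);Z=W[...,2]
print("counter z",np.median(Z[300:360,350:420]))
def rect(m,roi,z,name):
    a=np.zeros((480,640),np.uint8);x0,y0,x1,y1=roi;a[y0:y1,x0:x1]=m[y0:y1,x0:x1]
    n,l,s,_=cv2.connectedComponentsWithStats(a);k=1+np.argmax(s[1:,4]);a=(l==k)
    uv=np.argwhere(a)[:,::-1]
    P=ray("top",uv,z); r=cv2.minAreaRect((P*1000).astype(np.float32))
    print(name,len(uv),"z",np.median(Z[a]).round(4),"rect c",np.round(r[0],1),"size",np.round(r[1],1),"ang",round(r[2],1),"mean",(P.mean(0)*1000).round(1))
rect((Z>.060)&(Z<.085),(285,165,355,225),.072,"head")
rect((Z>.032)&(Z<.05),(225,185,292,250),.042,"box")
rect((Z>.006)&(Z<.02),(270,175,355,285),.012,"deck")
rect((Z>.07)&(Z<.095),(425,255,470,295),.08,"lid")
rect((Z>.05)&(Z<.09),(400,165,480,235),.072,"tub")
rect((Z>.13)&(Z<.17),(130,255,195,305),.15,"tall")
rect((Z>.03)&(Z<.07),(155,165,222,232),.055,"bowl")
rect((Z>.075)&(Z<.095),(240,195,280,240),.086,"bar")
big=cv2.resize(p[165:285,230:360],None,fx=6,fy=5.0*1,interpolation=cv2.INTER_CUBIC)
big=cv2.resize(p[165:285,230:360],(650,600),interpolation=cv2.INTER_CUBIC)
cv2.imwrite("pics/crop0.png",np.clip(big[:,:,::-1]*1.5,0,255))
E
```

```text
counter z -0.0002483413564644543
head 1392 z 0.0716 rect c [678.9  14.2] size [99.6 88.9] ang 77.0 mean [680.   13.6]
box 956 z 0.0426 rect c [626.6 159.5] size [90.4 90. ] ang 76.3 mean [625.8 158.7]
deck 3087 z 0.0118 rect c [614.6  46.1] size [155.7 233.3] ang 75.2 mean [580.3  46.9]
lid 389 z 0.0793 rect c [ 499.5 -299.9] size [50.8 50.9] ang 89.9 mean [ 499.1 -300.1]
tub 2341 z 0.071 rect c [ 681.9 -279.5] size [106.  136.3] ang 6.9 mean [ 681.7 -279.5]
tall 611 z 0.1498 rect c [467.2 376.4] size [63.4 62.9] ang 47.3 mean [467.1 377.7]
bowl 675 z 0.0484 rect c [679.4 338.4] size [116.7 114.7] ang 2.5 mean [685.9 347.7]
bar 104 z 0.0856 rect c [626.6 159.6] size [14.9 41.6] ang 15.5 mean [626.6 159.6][ WARN:0@0.998] global loadsave.cpp:1063 imwrite_ Unsupported depth image for selected encoder is fallbacked to CV_8U.
```

View pics/crop0.png

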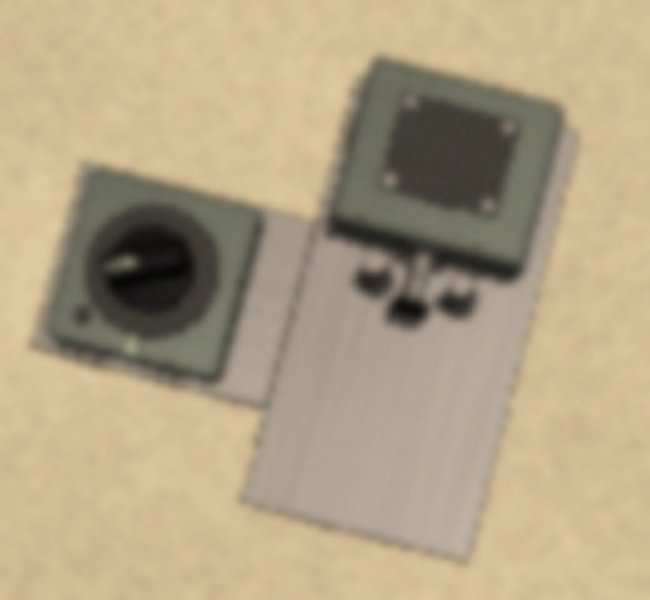

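The crop shows the white line of the bar pointing left at (120,265) and the zero mark at (132,345). The posts are at (375,280) and (458,300), with the pad between them at (408,312). Stand yaw is about -13°. I'll refine it from the deck edges and the post tops, and plan the arm poses.

```bash
python3 - <<'E'
from h import *
from scipy.spatial.transform import Rotation as R
p,d=load("top0.npz");W=cloud("top",d);Z=W[...,2]
box=np.array([.6266,.1595]);psi=np.radians(-13.3)
m=(((Z>.006)&(Z<.1))*255).astype(np.uint8);m[:,:225]=0;m[:,360:]=0;m[:165]=0;m[290:]=0
c=max(cv2.findContours(m,0,cv2.CHAIN_APPROX_NONE)[0],key=len)[:,0]
P=ray("top",c,.012)
# contour pixel centres lie ~half pixel (1.3mm) inside the edge
for it in range(3):
    Rm=np.array([[np.cos(psi),-np.sin(psi)],[np.sin(psi),np.cos(psi)]]);o=box-Rm@[0,.13]
    S=(P-o)@Rm
    r=S[(abs(S[:,1]+.06)<.008)&(S[:,0]>-.09)&(S[:,0]<.03)]; f=S[(abs(S[:,0]+.1)<.008)&(abs(S[:,1])<.05)]
    a=np.polyfit(r[:,0],r[:,1],1);b=np.polyfit(f[:,1],f[:,0],1)
    print("psi",np.degrees(psi).round(2),"o",o.round(4),"right edge",len(r),r[:,1].mean().round(4),np.degrees(a[0]).round(2),"front",len(f),f[:,0].mean().round(4),np.degrees(-b[0]).round(2))
    psi+=(a[0]*len(r)-b[0]*len(f))/(len(r)+len(f))
# posts (top view) in stand frame
g=(Z>.074)&(Z<.09);g[:,:295]=0;g[:,335:]=0;g[:205]=0;g[235:]=0
n,l,s,ce=cv2.connectedComponentsWithStats(g.astype(np.uint8))
for k in range(1,n): print("post",s[k,4],ce[k].round(1),((ray("top",ce[k],.08)-o)@Rm).round(4))
ps,ds=load("side0.npz");Ws=cloud("side",ds)
def reg(lo,hi,box): 
    q=(Ws[...,2]>lo)&(Ws[...,2]<hi);x0,y0,x1,y1=box;w=np.zeros_like(q);w[y0:y1,x0:x1]=q[y0:y1,x0:x1];return np.argwhere(w)[:,::-1]
for nm,z,u in(("lid",.08,reg(.075,.09,(300,335,360,385))),("head",.072,reg(.067,.08,(350,215,405,255)))):
    r=cv2.minAreaRect((ray("side",u,z)*1000).astype(np.float32));print("side",nm,len(u),r)
E
```

```text
psi -13.3 o [0.5967 0.033 ] right edge 47 -0.0574 -0.29 front 39 -0.0989 -0.35
psi -13.62 o [0.596  0.0332] right edge 46 -0.0575 0.11 front 40 -0.0982 0.0
psi -13.56 o [0.5961 0.0331] right edge 46 -0.0575 0.05 front 40 -0.0983 -0.06
post 1 [304. 205.] [[0.0569 0.0315]]
post 1 [314. 205.] [[0.0632 0.0079]]
post 1 [316. 205.] [[0.0644 0.0031]]
post 3 [321. 205.] [[ 0.0676 -0.0087]]
post 25 [324.9 208.8] [[ 0.0608 -0.0203]]
post 1 [332. 205.] [[ 0.0744 -0.0347]]
post 5 [307.8 206.6] [[0.0555 0.0215]]
post 4 [311.5 207.5] [[0.0556 0.0122]]
post 2 [315.5 207. ] [[0.0593 0.003 ]]
post 2 [333.5 209.5] [[ 0.0646 -0.041 ]]
post 2 [310.5 210.5] [[0.0479 0.0126]]
post 2 [313.5 211.5] [[0.0473 0.0049]]
post 1 [317. 211.] [[ 0.0507 -0.003 ]]
post 1 [328. 210.] [[ 0.06   -0.0283]]
post 1 [331. 210.] [[ 0.0619 -0.0354]]
post 2 [319.5 212.5] [[ 0.0487 -0.0099]]
post 2 [321.5 213.5] [[ 0.0476 -0.0152]]
post 18 [304.5 216.8] [[0.0292 0.0228]]
post 1 [329. 214.] [[ 0.0511 -0.0332]]
post 18 [321.8 221.5] [[ 0.0287 -0.0209]]
side lid 725 ((501.96563720703125, -302.6793518066406), (55.152801513671875, 50.69450759887695), 76.95059967041016)
side head 1051 ((673.2613525390625, 9.515743255615234), (102.46931457519531, 105.12520599365234), 76.20562744140625)
```

Stand: yaw -13.58°, and the posts land within 1 mm of where they should be in the stand frame, so its origin is ≈ (0.5964, 0.0342). The bar sits at 105.5° and needs about +61°. Next, the knob.

```bash
cat >> h.py <<'E'
from scipy.spatial.transform import Rotation as R
PSI=np.radians(-13.58);O=np.array([.5964,.0342])
def st(x,y): c,s=np.cos(PSI),np.sin(PSI); return O+np.array([c*x-s*y,s*x+c*y])
def down(phi):  # tool z down, closing line at angle phi (rad)
    y=np.array([np.cos(phi),np.sin(phi),0]);z=np.array([0,0,-1.]);x=np.cross(y,z)
    q=R.from_matrix(np.c_[x,y,z]).as_quat(); return np.r_[q[3],q[:3]]
E
python3 - <<'E'
from h import *
k=st(0,.13);k=(k+[.6266,.1595])/2;print("knob",k)
a=np.radians(105.5);e=np.pi+PSI
for off in(-np.pi/2,np.pi/2):
    for ang in (a,e+.1): 
        q=inverse_kinematics([*k,.063],down(ang+off)); print(off,ang,None if q is None else np.round(q,2))
p=st(-.06,0)
for off in (np.pi/2,-np.pi/2):
    for t in ([.4995,-.3005,.03],[*p,.1]):
        q=inverse_kinematics(t,down(PSI+off));print("place",off,None if q is None else np.round(q,2))
E
```

```text
knob [0.62676218 0.1600328 ]
-1.5707963267948966 1.8413223608540177 [-0.6   0.65  0.41  1.71 -0.32  0.85  0.22]
-1.5707963267948966 3.0045769411689633 [-0.44  0.62  0.16  1.7  -0.13  0.83  1.22]
1.5707963267948966 1.8413223608540177 [-0.96  0.88  1.03  1.73 -0.86  1.06 -2.49]
1.5707963267948966 3.0045769411689633 [-0.73  0.7   0.61  1.72 -0.49  0.88 -1.62]
place 1.5707963267948966 [ 0.06  0.64  0.54  1.9  -0.48  0.73  2.22]
place 1.5707963267948966 [-0.41  0.43  0.3   1.95 -0.18  0.78  1.32]
place -1.5707963267948966 [-0.12  0.74  0.83  1.91 -0.74  0.83 -0.69]
place -1.5707963267948966 [-0.73  0.51  0.74  1.97 -0.46  0.83 -1.54]
```

```bash
python3 - <<'E'
from h import *
k=np.array([.6268,.1600]);a=np.radians(105.5);e=np.pi+PSI;h=-np.pi/2
env.move_to([*k,.27],down(a+h))
env.line_to([*k,.12],max_speed=.2)
print("touch",env.line_to([*k,.063],max_speed=.08,contact_N=8),get_eef_pos())
env.grasp(30);print("w",get_width(),get_gripper_force(),get_time())
for ang in [a+.35,a+.7,e-.1,e-.05,e,e+.03,e+.06,e+.09]:
    env.line_to([*k,.063],down(ang+h),max_speed=.1)
    print(round(ang-e,3),get_moment().round(3),get_wrist_force().round(1),get_width(),get_time())
    if ang>e-.12 and abs(get_moment()[2])>.5: break
p,d=optics.read_camera("top");np.savez("top1.npz",p=p,d=d)
E
```

```text
touch False [0.62713312 0.15994226 0.06323445]
w 0.013379139548072962 37.091808915138245 4.575
-0.713 [ 3.780e-01 -1.134e+00 -1.000e-03] [ 6.3  3.3 -2.7] 0.012858696534836955 5.075
-0.363 [ 0.134 -1.021  0.048] [ 4.9  1.6 -1.5] 0.01330382152466505 5.575
-0.1 [-0.01  -1.062 -0.   ] [5.3 1.  0.7] 0.01343511097309561 5.9917
-0.05 [-0.114 -1.04   0.062] [5.7 0.6 1.1] 0.013136272285192296 6.2417
0.0 [-0.122 -1.026  0.045] [4.9 0.  0.2] 0.013287057159536717 6.4917
0.03 [-0.017 -0.987 -0.813] [4.1 0.1 0.3] 0.013455327163536857 6.7417
```

The moment jumped at +0.03 rad, so the knob is on its stop. Release, check, and pick the jar.

```bash
python3 - <<'E'
from h import *
k=np.array([.6268,.1600])
env.open_jaws()
env.line_to([*k,.2],max_speed=.2)
o=down(PSI+np.pi/2);j=np.array([.5000,-.3005])
env.move_to([*j,.2],o)
p,d=optics.read_camera("top");np.savez("top2.npz",p=p,d=d)
W=cloud("top",d);Z=W[...,2];g=(Z>.078)&(Z<.095);g[:,:240]=0;g[:,280:]=0;g[:195]=0;g[240:]=0
r=cv2.minAreaRect((ray("top",np.argwhere(g)[:,::-1],.086)*1000).astype(np.float32));print("bar",r,get_time(),get_qpos().round(2))
w0=get_wrist_force()
print("touch",env.line_to([*j,.036],max_speed=.12,contact_N=6))
print(get_eef_pos(),w0)
E
```

```text
bar ((626.507568359375, 159.71923828125), (14.68930435180664, 41.9233283996582), 76.12895202636719) 10.1083 [ 0.25  0.37  0.27  1.75 -0.12  1.03  1.9 ]
touch False
[ 0.50049977 -0.30078054  0.03674714] [-0.36929015  0.67999352  0.11533223]
```

Bar angle is 166.1°, so the knob is at zero. The pads sit farther back at a 60 mm opening, so I'll grip a bit lower.

```bash
python3 - <<'E'
from h import *
j=np.array([.5000,-.3005]);o=down(PSI+np.pi/2)
print("touch",env.line_to([*j,.021],o,max_speed=.08,contact_N=6))
env.grasp(60);print("w",get_width(),get_gripper_force(),get_eef_pos(),get_wrist_force().round(1))
env.line_to([*j,.17],max_speed=.12)
print("lift",get_width(),get_gripper_force(),get_wrist_force().round(1),get_time())
for n in("top","side"):
    p,d=optics.read_camera(n);np.savez(n+"3.npz",p=p,d=d);c=project(n,[*j,.18])[0].astype(int)
    if n=="side": cv2.imwrite("pics/side3.png",cv2.resize(np.ascontiguousarray(p[max(0,c[1]-110):c[1]+90,max(0,c[0]-100):c[0]+100,::-1]),(500,500)))
E
```

```text
touch False
w 0.05878921713035692 64.61467623710632 [ 0.50030893 -0.3009347   0.02162232] [-0.8  0.3  4.8]
lift 0.05884120463850894 64.67915654182434 [-0.5 -0.2 -2.7] 13.7167
```

View pics/side3.png

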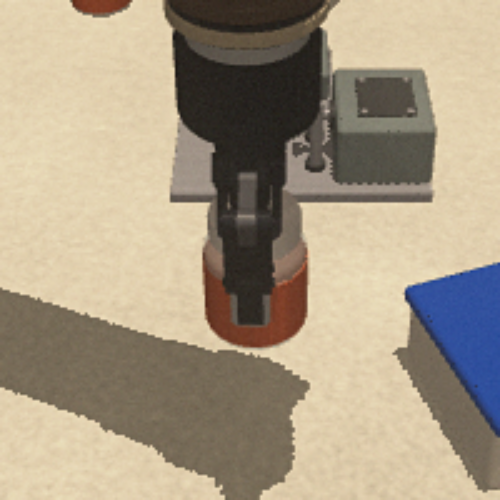

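The crop shows the jar held upright at (255,290), with the finger over the straight side. Carry it to the deck and set it down.

```bash
python3 - <<'E'
from h import *
o=down(PSI+np.pi/2);a=st(-.062,0)
env.line_to([*a,.17],o,max_speed=.2)
env.line_to([*a,.050],max_speed=.12)
w0=get_wrist_force()
print("touch",env.line_to([*a,.031],max_speed=.02,contact_N=4),get_eef_pos(),w0.round(1),get_wrist_force().round(1))
z=get_eef_pos()[2]
print((np.array(get_eef_pos()[:2])-a),get_width(),get_time())
for n in("top","side"):
    p,d=optics.read_camera(n);np.savez(n+"4.npz",p=p,d=d)
cv2.imwrite("pics/side4.png",cv2.resize(np.ascontiguousarray(p[150:300,270:430,::-1]),(640,600)))
E
```

```text
touch True [0.53592087 0.04872582 0.0335993 ] [ 0.3 -0.  -2. ] [-1.   0.   5.2]
[-2.12466971e-04 -3.19543800e-05] 0.058875046520055416 17.6417
```

View pics/side4.png

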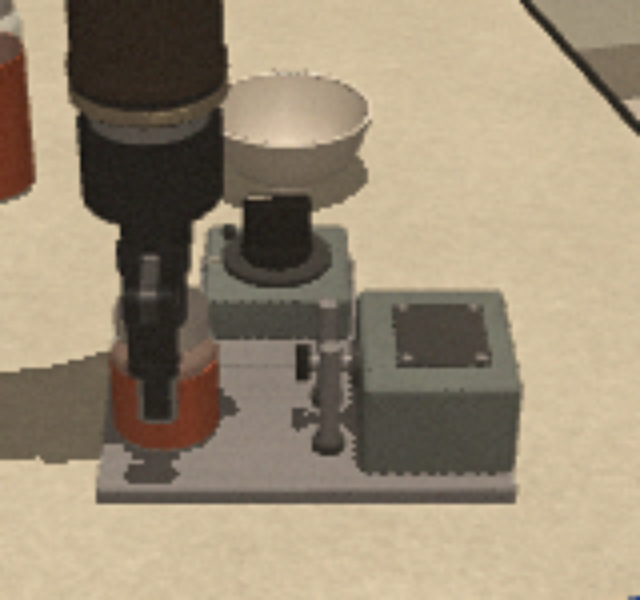

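The jar is upright on the deck in front of the plunger, with its pad at (303,362), and contact came at the expected height. Press in slowly, watching the force.

```bash
python3 - <<'E'
from h import *
o=down(PSI+np.pi/2);ex=np.array([np.cos(PSI),np.sin(PSI)]);ey=np.array([-ex[1],ex[0]]);z=.0336
def rep(x):
    f=get_wrist_force();e=get_eef_pos();r=e[:2]-O
    print(round(x*1e3,1),"at",(1e3*r@ex).round(2),(1e3*r@ey).round(2),(e[2]*1e3).round(2),"Fx",(f[:2]@ex).round(1),"Fy",(f[:2]@ey).round(1),"Fz",f[2].round(1));return -f[:2]@ex
x=-.026;env.line_to([*st(x,0),z],o,max_speed=.05);rep(x)
x=-.005;env.line_to([*st(x,0),z],o,max_speed=.02,contact_N=20);f=rep(x)
while f<22 and x<.008:
    x+=.001;env.line_to([*st(x,0),z],o,max_speed=.01);f=rep(x)
print(get_width(),get_gripper_force(),get_time())
E
```

```text
-26.0 at -26.51 -0.01 33.68 Fx -5.0 Fy 0.4 Fz 7.0
-5.0 at -26.52 0.02 33.8 Fx -2.7 Fy -0.6 Fz 6.2
-4.0 at -10.59 0.38 33.92 Fx -26.5 Fy -1.4 Fz 28.8
0.05869996572770343 68.0045485496521 21.5167
```

```bash
python3 - <<'E'
from h import *
ex=np.array([np.cos(PSI),np.sin(PSI)])
for i in range(2):
    print(((get_eef_pos()[:2]-O)@ex).round(4),get_eef_pos()[2],get_wrist_force().round(1),get_moment().round(2),get_tool_rot().round(3),down(PSI+np.pi/2).round(3),get_qd().round(3).max(),get_time()); env.pause(.3)
for n in("top","side"):
    p,d=optics.read_camera(n);np.savez(n+"5.npz",p=p,d=d)
cv2.imwrite("pics/side5.png",cv2.resize(np.ascontiguousarray(p[150:300,270:430,::-1]),(640,600)))
E
```

```text
-0.0106 0.03391703817520414 [-26.    4.8  28.8] [ 1.04  5.22 -0.03] [-0.006  0.118  0.993  0.   ] [0.    0.118 0.993 0.   ] 0.001 21.5167
-0.0106 0.03389901758198169 [-25.    6.2  28.6] [ 1.04  5.18 -0.05] [-0.006  0.118  0.993  0.   ] [0.    0.118 0.993 0.   ] 0.002 21.8167
```

View pics/side5.png

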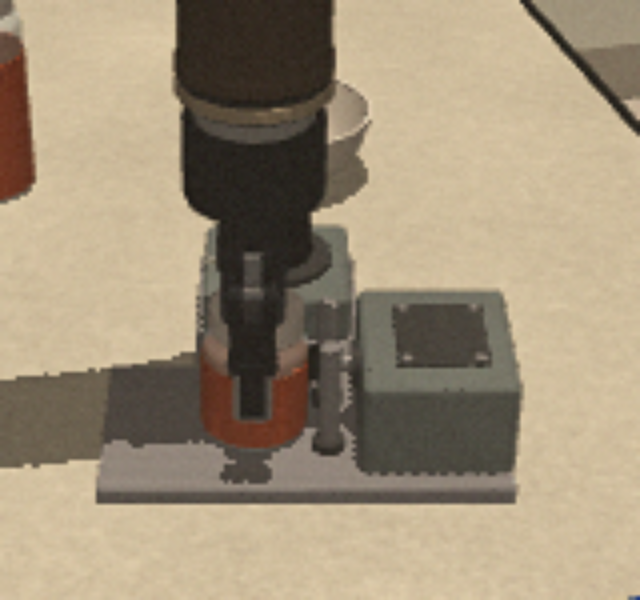

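The jar is upright at (255,390) but the tool is bearing down on the deck at 29 N, and friction is holding it back. Ease z up in small steps, then continue.

```bash
cat >> h.py <<'E'
EX=np.array([np.cos(PSI),np.sin(PSI)]);EY=np.array([-EX[1],EX[0]])
def rep(x,z):
    f=get_wrist_force();e=get_eef_pos();r=e[:2]-O
    print(round(x*1e3,1),round(z*1e3,1),"at",(1e3*r@EX).round(2),(1e3*r@EY).round(2),(e[2]*1e3).round(2),"Fx",(f[:2]@EX).round(1),"Fy",(f[:2]@EY).round(1),"Fz",f[2].round(1),"My",get_moment().round(1));return -f[:2]@EX,f[2]
E
python3 - <<'E'
from h import *
o=down(PSI+np.pi/2);x=-.008;z=.0336
env.line_to([*st(x,0),z],o,max_speed=.01);f,fz=rep(x,z)
for i in range(8):
    if fz<4: break
    z+=.0005;env.line_to([*st(x,0),z],o,max_speed=.01);f,fz=rep(x,z)
print(get_time())
E
```

```text
-8.0 33.6 at -11.06 0.37 33.71 Fx -13.1 Fy 0.1 Fz 14.8 My [ 0.6  2.5 -0. ]
-8.0 34.1 at -11.05 0.32 33.73 Fx -11.6 Fy 0.4 Fz 11.3 My [0.7 2.2 0.1]
-8.0 34.6 at -10.96 0.32 33.82 Fx -11.0 Fy 0.6 Fz 6.4 My [0.7 1.9 0. ]
-8.0 35.1 at -10.54 0.26 33.89 Fx -7.5 Fy 0.9 Fz -0.4 My [ 0.6  1.3 -0. ]
23.5167
```

```bash
python3 - <<'E'
from h import *
o=down(PSI+np.pi/2);x=-.008;z=.0351;f=0;fz=0
while f<24 and x<.012 and get_time()<45:
    x+=.001
    z+=float(np.clip((fz-2)/12e3,-.0004,.0006))
    env.line_to([*st(x,0),z],o,max_speed=.01);f,fz=rep(x,z)
print(get_width(),get_gripper_force(),get_time())
E
```

```text
-7.0 34.9 at -9.8 0.27 33.85 Fx -7.7 Fy 1.3 Fz 2.4 My [ 0.6  1.6 -0. ]
-6.0 35.0 at -8.77 0.3 33.86 Fx -8.7 Fy 1.3 Fz 2.2 My [0.6 1.5 0.1]
-5.0 35.0 at -7.89 0.27 33.87 Fx -8.5 Fy 1.5 Fz 2.6 My [0.6 1.6 0. ]
-4.0 35.0 at -6.95 0.29 33.87 Fx -8.0 Fy 0.6 Fz 2.3 My [0.6 1.6 0.1]
-3.0 35.1 at -6.05 0.31 33.88 Fx -9.4 Fy 2.0 Fz 2.5 My [0.7 1.7 0.1]
-2.0 35.1 at -5.14 0.3 33.88 Fx -9.5 Fy 1.7 Fz 2.8 My [ 0.7  1.7 -0. ]
-1.0 35.2 at -4.24 0.28 33.88 Fx -8.8 Fy 1.0 Fz 2.2 My [0.7 1.7 0. ]
0.0 35.2 at -3.35 0.28 33.89 Fx -10.5 Fy 0.9 Fz 3.1 My [0.7 1.8 0. ]
1.0 35.3 at -2.41 0.29 33.89 Fx -9.3 Fy 0.7 Fz 1.4 My [0.6 1.8 0.1]
2.0 35.2 at -1.6 0.27 33.88 Fx -10.4 Fy 1.0 Fz 2.5 My [0.7 1.9 0. ]
3.0 35.3 at -0.68 0.29 33.89 Fx -10.3 Fy 1.0 Fz 3.5 My [0.7 2.  0. ]
4.0 35.4 at 0.31 0.31 33.92 Fx -11.6 Fy 1.2 Fz 3.0 My [0.7 1.9 0. ]
5.0 35.5 at 1.22 0.32 33.91 Fx -10.3 Fy 1.1 Fz 2.5 My [0.6 1.9 0.1]
6.0 35.5 at 1.58 0.26 33.91 Fx -11.8 Fy 1.0 Fz 2.3 My [0.8 2.3 0.1]
7.0 35.6 at 1.61 0.28 33.92 Fx -17.0 Fy 0.5 Fz 6.0 My [0.9 2.9 0.1]
8.0 35.9 at 1.62 0.26 33.97 Fx -17.9 Fy 1.6 Fz 5.7 My [1.  3.3 0.1]
9.0 36.2 at 1.67 0.22 33.96 Fx -20.8 Fy 1.0 Fz 6.9 My [1.2 3.7 0.2]
10.0 36.6 at 1.68 0.18 34.0 Fx -22.0 Fy 0.3 Fz 6.8 My [1.2 4.2 0.2]
11.0 37.0 at 1.68 0.22 34.03 Fx -23.5 Fy 0.2 Fz 7.6 My [1.3 4.5 0.3]
12.0 37.5 at 1.73 0.13 34.07 Fx -26.7 Fy 1.0 Fz 6.4 My [1.4 4.8 0.3]
0.05870259233101636 65.92265009880066 28.5583
```

It stalled hard at x ≈ +1.65 mm with 27 N, so the jar is on both posts with about 13 N beyond the spring. One check before handing in.

```bash
python3 - <<'E'
from h import *
env.pause(.6);rep(.012,.0375);print(get_gripper_force())
p,d=optics.read_camera("side");cv2.imwrite("pics/side6.png",cv2.resize(np.ascontiguousarray(p[150:300,270:430,::-1]),(640,600)))
E
```

```text
12.0 37.5 at 1.72 0.14 34.07 Fx -25.8 Fy 0.8 Fz 5.2 My [1.5 4.8 0.3]
65.92372298240662
```

View pics/side6.png

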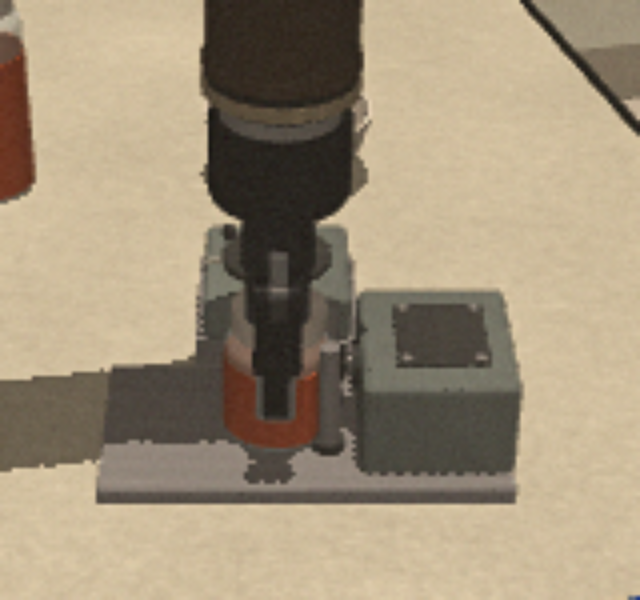

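The jar is upright on the deck at (270,400), touching the near post at (330,400), with the plunger pressed in.

```bash
python3 -c "
from plant import *
print(env.finish_job())"
```

```text
the job is handed in; nothing more can be done
None
```

I turned the counter knob back to its zero stop, then set the short jar on the deck and handed the job in still holding it against the stop posts, at about 26 N total push; the verdict was not shown.

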